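Unlock a mounted wax seal and hold it up for inspection

TASK

Unlock the mounted wax seal by sliding the transport lock's grip tab away from the seal all the way to its end stop, then take the mount by the wooden grip bar at its top and lift it straight up until its foot is about 10 cm above the clip's bed. Finish while still holding it there, above the clip, upright and still, with the lock left open. Do not grip the brown wax, and do not disturb the palette, vial, burnisher or matrix standing around.

Things in the scene. Friction and masses are not known exactly. Their poses are not given: they have to be found in the camera images.
- clip: Fixed blued-steel spring clip. Base plate 70 (x) by 220 mm (y, -62 to +158), 10 mm thick; its top is the bed. Origin on the table under the seal's seat, z up; yaw within 0.6 rad of 0. The foot stands on the bed between a fixed cheek (-x) and a spring leaf (+x, about 2 N); these and the end blocks rise 16 mm above the bed. The lock's track lies at +y, with a stop 26 mm high at its end.
- lock (a joint): Transport lock, a bright steel slide, in m: 0 locked, 0.035 open end stop; starts at 0 to 0.006. Opens along the clip's +y, away from the seal. Friction about 1.5 N, stays where left. When locked its flat tongue lies over the +y shoulder of the seal's foot and blocks lifting; clear from 0.020 on.
- lock_grip (a point): Point on the centre line of the lock's upright grip tab, 15 mm below its top; moves with the lock. Tab 18 mm along the clip's x, 14 mm along its y; below it a carriage 28 by 36 mm whose top is 18 mm below this point. 95 mm from the clip's origin along its +y when the lock is at 0.
- seal_center (a point): Centre of the loose wooden seal mount (108 mm tall, 0.13 to 0.27 kg); axes as the clip's at the start: x thickness, y width, z up. From the bottom: foot 14 (x) by 90 (y) by 22 mm high, board 10 by 56 mm, grip bar. A brown wax disc, 48 mm across, stands 9 to 13 mm out of the board's +x face, 26 to 74 mm above the underside.
- seal_grip (a point): Centre of the mount's wooden grip bar, 39 mm above the mount's centre: 16 mm thick (mount's x), 56 mm wide (mount's y), 30 mm high, its top 15 mm above this point. Its lower edge is 4 mm above the top of the wax.
- seal_foot (a point): Middle of the underside of the mount's foot, 54 mm below the mount's centre; it rests on the bed at the start.
- seal: The mount as a whole, same point and axes as the foot's underside.
- wax: The brown wax disc carried by the mount; its origin is the mount's (middle of the foot's underside), the disc's centre is 50 mm above that. Not to be gripped.
- palette: White porcelain palette with a chipped rim, 84 mm across, 10 mm high; origin under its centre. Bystander, off the clip's -y end.
- vial: Glass vial with a silver top, 26 mm across, 62 mm high; origin under its centre. Bystander, on the clip's +x side.
- burnisher: Horn burnisher lying flat, 140 mm long (its x, from -65 to +75 mm), 14 mm wide, 12 mm high. Bystander, on the clip's +x side.
- matrix: Small brass seal matrix standing on its face, with an ebony handle, 34 mm across, 58 mm high; origin under its centre. Bystander, on the clip's +x side.
Things that resemble listed ones, but are neither listed nor needed, are in the scene too. Of the things that look like the seal, the smallest one is meant.

How it is judged:
By the outcome, as a careful person would: the job done as asked, in the order asked, and still so for the second after the job is handed in, while the arm keeps its last pose, push and grip.
It also fails if it takes over 42 s, if anything falls off the work surface, if the arm or the gripper's body presses on something with over 40 N, if the wrist force passes 120 N, or if a joint passes its speed limit or range.

ROBOT

A 6-joint arm with a two-finger parallel gripper is mounted at the origin on the work surface. World frame = base frame: x ahead of the robot, y to its left, z up, the work surface at z = 0. Lengths are in mm, angles in rad, forces in N, time in s.
With the tool pointing down it reaches from about 350 to 975 mm from the base axis. Payload 7.1 kg.
Tool frame: the origin (TCP) lies on the front face of the gripper's body, between the roots of the fingers; the fingertips stand 80 mm ahead of it and the grasp point (between the pads) lies 61 mm ahead of it (env.tips_ahead is the distance from the TCP to the fingertips, in mm); z points along the fingers, y is the direction in which the jaws open and shut (so a half turn about z gives the same grasp; the last joint's range is limited). The gripper opens to 88 mm and grips with 3 to 60 N. Pads are 20 mm wide; open, the fingers measure 115 mm over their backs; the gripper's body (75 mm by 178 mm) begins 61 mm behind the grasp point.
Start: joints at [-1.14, 0.423, 1.63, -0, 1.089, -0.019], TCP at [271.755, -562.809, 302.675] pointing down, gripper open.
Joint ranges: [-3, 3], [-0.9, 2.11], [0.09, 2.58], [-1.31, 4.45], [0.11, 2.69], [-2.54, 2.54]. Speed limits (rad/s): [2.39, 2.39, 3.01, 3.14, 3.14, 3.14].

INTERFACE

Orientations are given as a unit quaternion [x, y, z, w].
In Python, from station import env, set_gripper, viewer, workorder gives the robot as it stands. Calls block until the motion is done:
- env.reach(position, orientation): joint-space move of the TCP to a pose.
- env.move_l(position, rot=None, rate=150, f_stop=None): straight line of the TCP; rot=None keeps the orientation; rate is the mean speed in mm/s. With f_stop (N) it stops when the force on the tool has changed by that much, and returns True; else False.
- env.move_joints(angles): joint-space move.
- set_gripper(opening): finger opening in mm; the grip force is fixed at half the most; returns when the fingers have stopped.
- env.hold(seconds).
- env.ik(position, orientation): joint angles nearest the present ones, or None.
- env.read_state(): the state.
- viewer.camera(name): name is "scene" or "top"; returns the picture (480x640x3 uint8, blue, green, red); there is no depth.
- viewer.camera_params(name): a dict with "fx", "fy", "cx", "cy" (pixels), "pose" (4x4, takes a point from camera to world coordinates). Camera axes: x right, y up, looking along -z (the intrinsics and any distortion apply to the point x, -y, -z); pixel columns grow to the right and rows downward; lengths in mm; the calibration is good to about 2 mm. A picture is of the moment at which its call begins. camera_params takes no time and is no camera call.
A pose or a line that the arm cannot do raises env.IKError and nothing moves.
- workorder.sign_off(): hands the job in, once; it reports no verdict.
The state is a dict: "time_s": time; "qpos": joint angles; "dq": joint speeds; "tau": joint torques, N m; "tool_pos": TCP position; "orientation": TCP orientation; "force": force on the tool from outside, world axes, zero at the start; "wrist_torque": the same for the moment, N m; "width": finger opening in mm.
Only numpy, scipy, OpenCV 4.12 (cv2) and the standard library are available. Lean on these libraries where they do the work, as an engineer would, in place of code of your own. Each camera call takes 0.05 s, during which the arm holds its last target. There are 200 camera calls.

## Working session

There is one attempt and no reset: what is moved stays moved. The work goes in short steps, each a Python script; the robot and the scene stay as the last script left them, time stands still between calls to the robot, and variables do not carry over. Pictures are saved under pics/ and viewed, about 8 in all and at most 12, crops included, and the job is handed in when it is done.

```bash
ls; mkdir -p pics
python3 - <<'E'
from station import env, viewer
import cv2
for n in("scene","top"):
    cv2.imwrite(f"pics/{n}0.png",viewer.camera(n)); p=viewer.camera_params(n); print(n,p)
s=env.read_state();print(s['time_s'],s['orientation'],s['width'])
E
```

```text
pics
scene {'fx': 467.14223867150633, 'fy': 467.14223867150633, 'cx': 320.48719682866636, 'cy': 231.5708893204194, 'pose': array([[ 7.34309648e-01, -3.61554167e-01,  5.74515383e-01,
         1.02684174e+03],
       [ 6.78442583e-01,  3.62879260e-01, -6.38775629e-01,
        -5.54032635e+02],
       [ 2.24722732e-02,  8.58834808e-01,  5.11759484e-01,
         5.07461501e+02],
       [ 0.00000000e+00,  0.00000000e+00,  0.00000000e+00,
         1.00000000e+00]])}
top {'fx': 620.784552188578, 'fy': 620.784552188578, 'cx': 317.57652348252896, 'cy': 236.66980398417357, 'pose': array([[ 1.32233348e-02,  9.83500030e-01, -1.80424040e-01,
         3.43942880e+02],
       [-9.99742579e-01,  1.63311194e-02,  1.57502601e-02,
        -2.70247593e+01],
       [ 1.84369078e-02,  1.80169324e-01,  9.83462808e-01,
         1.43150915e+03],
       [ 0.00000000e+00,  0.00000000e+00,  0.00000000e+00,
         1.00000000e+00]])}
0.1 [ 9.74817977e-01  2.23000979e-01 -1.35889483e-04 -6.75615413e-04] 87.91839564108396
```

View pics/scene0.png

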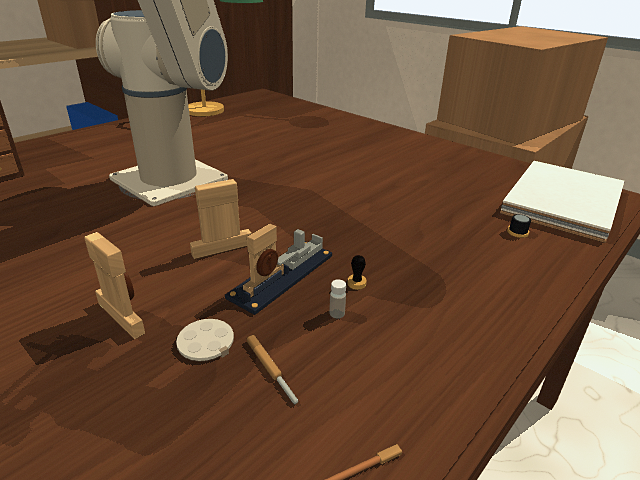

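View pics/top0.png

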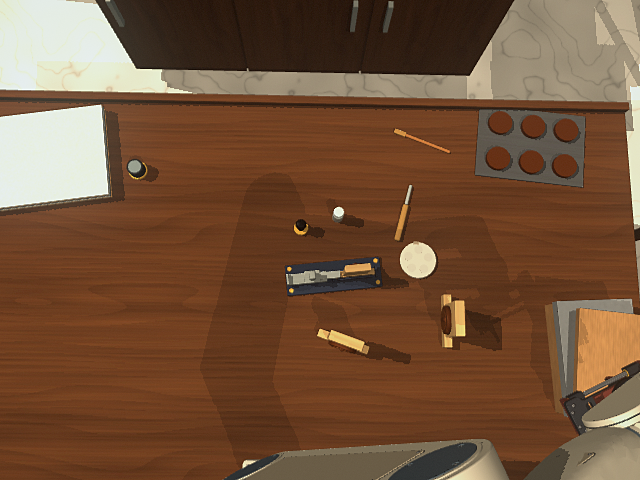

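The three mount lookalikes are at scene (262,252)/top (358,269), in the clip with a brown disc; scene (115,285)/top (453,320), free-standing and larger; and scene (219,220)/top (343,341), free-standing and larger. I choose the one in the clip. The brass-and-ebony matrix is at scene (357,273); a second, similar knob at scene (520,225) isn't needed. Next is a close crop to check this.

Run:
```python
import cv2,numpy as np
a=cv2.imread("pics/scene0.png")[215:315,215:345]; b=cv2.imread("pics/top0.png")[252:304,275:405]
cv2.imwrite("pics/crop0.png",np.vstack([cv2.resize(a,None,fx=5,fy=3.9*1.0,interpolation=2) if 0 else cv2.resize(a,None,fx=3.9,fy=3.9,interpolation=2),cv2.resize(b,None,fx=3.9,fy=3.9,interpolation=2)]))
```

```text
(no output)
```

View pics/crop0.png

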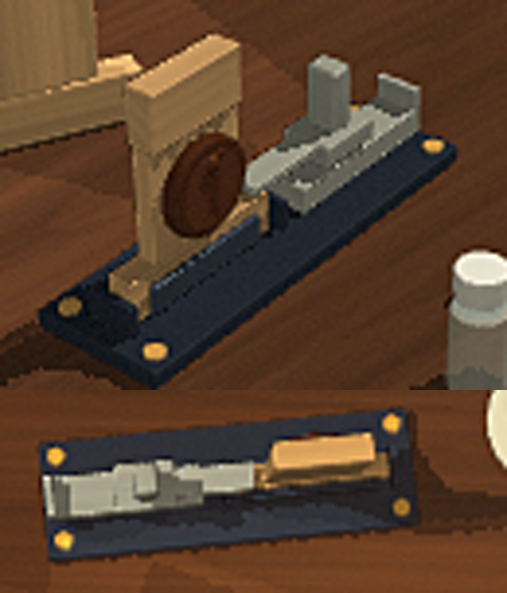

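The crop confirms the choice. The smallest mount stands between the cheek and leaf, with its wax facing +x. The grip tab is at about scene (299,231)/top (312,273), with the end stop beyond it. Now measuring.

```bash
cat > h.py <<'E'
import numpy as np, cv2
from station import env, viewer, set_gripper, workorder
from scipy.spatial.transform import Rotation as R
P={n:viewer.camera_params(n) for n in("scene","top")}
def ray(n,u,v):
    p=P[n]; d=np.array([(u-p['cx'])/p['fx'],-(v-p['cy'])/p['fy'],-1]); return p['pose'][:3,3],p['pose'][:3,:3]@d
def onz(n,u,v,z):
    o,d=ray(n,u,v); return o+d*(z-o[2])/d[2]
def tri(a,b):
    o1,d1=ray("scene",*a);o2,d2=ray("top",*b)
    t=np.linalg.lstsq(np.c_[d1,-d2],o2-o1,rcond=None)[0]; A,B=o1+d1*t[0],o2+d2*t[1]
    return (A+B)/2,np.linalg.norm(A-B)
def proj(n,X):
    p=P[n]; c=p['pose'][:3,:3].T@(np.asarray(X,float)-p['pose'][:3,3]); return p['cx']-p['fx']*c[0]/c[2], p['cy']+p['fy']*c[1]/c[2]
E
python3 - <<'E'
from h import *
np.set_printoptions(precision=1,suppress=True)
im=viewer.camera("top"); 
x0,y0=275,250; c=im[250:306,275:405]; h=cv2.cvtColor(c,cv2.COLOR_BGR2HSV)
B,G,Rr=[c[...,i].astype(int) for i in range(3)]
table=(Rr>B+12)&(h[...,2]<150)        # brown table
blue=((B>=Rr-2)).astype(np.uint8)      # plate+steel
wood=((h[...,2]>150)&(h[...,1]>70)).astype(np.uint8)
def big(m):
    return max(cv2.findContours(m,0,1)[0],key=cv2.contourArea)
full=cv2.morphologyEx(((blue>0)|(wood>0)).astype(np.uint8),cv2.MORPH_CLOSE,np.ones((3,3)))
k=cv2.boxPoints(cv2.minAreaRect(big(full)))+[x0,y0]
C=np.array([onz("top",*q,10) for q in k]);print("plate px",k,"\n",C,"sides",np.linalg.norm(C[1]-C[0]),np.linalg.norm(C[2]-C[1]))
# brass screws (small wood-coloured blobs) and bar
n,_,st,ce=cv2.connectedComponentsWithStats(wood)
for s,q in zip(st[1:],ce[1:]):
    if s[4]>4: print("blob",s,q+[x0,y0],onz("top",*(q+[x0,y0]),12))
top=((h[...,2]>200)&(h[...,1]>70)).astype(np.uint8)
r=cv2.minAreaRect(big(top));print("bar rect",r, onz("top",r[0][0]+x0,r[0][1]+y0,118))
k=cv2.boxPoints(r)+[x0,y0];C=np.array([onz("top",*q,118) for q in k]);print(C)
E
```

```text
plate px [[284.4 265.4]
 [378.8 256.2]
 [381.7 286.1]
 [287.3 295.3]] 
 [[ 536.    25.8   10. ]
 [ 560.9 -192.4   10. ]
 [ 491.7 -198.7   10. ]
 [ 467.4   17.6   10. ]] sides 219.59333313258887 69.49190981134394
blob [98  8  5  5 16] [375.1 260.1] [ 551.4 -183.5   12. ]
blob [ 70  13  26   9 180] [357.4 267.3] [ 534.  -142.6   12. ]
blob [12 17  5  4 15] [288.9 268.5] [528.9  15.3  12. ]
blob [101  30   4   4  12] [377.5 281.5] [ 501.9 -188.9   12. ]
blob [14 38  5  5 17] [290.9 290.1] [479.2   9.5  12. ]
bar rect ((82.42574310302734, 17.25742530822754), (6.5672454833984375, 25.273944854736328), 84.2894058227539) [ 520. -134.  118.]
[[ 523.8 -106.4  118. ]
 [ 530.1 -160.2  118. ]
 [ 516.1 -161.6  118. ]
 [ 509.8 -107.9  118. ]]
```

The plate measures 219.6 x 69.5 mm (220 x 70 expected). The yaw is 0.113 from both the edges and the screws, and the plate-derived origin (519.4,-134.6) matches the bar top (520,-134). Next is the tab height, from the scene ray and the clip's centre plane, cross-checked in the top view.

```bash
cat >> h.py <<'E'
yaw=0.113; O=np.array([519.6,-134.4,0.]); ux=np.array([np.cos(yaw),np.sin(yaw),0]); uy=np.array([-np.sin(yaw),np.cos(yaw),0]); ez=np.array([0,0,1.])
W=lambda x,y,z: O+ux*x+uy*y+ez*z
E
python3 - <<'E'
from h import *
np.set_printoptions(precision=1,suppress=True)
o,d=ray("scene",299.6,231.4); t=np.dot(O-o,ux)/np.dot(d,ux); X=o+d*t
q=X-O; print("tab top: y",q@uy,"z",q[2], tri((299.6,231.4),(312.4,272.0)))
zt=q[2]; yt=q@uy
print("bar top centre check scene", proj("scene",W(0,0,118)))
S=cv2.resize(viewer.camera("scene")[215:275,240:340],None,fx=6,fy=6,interpolation=cv2.INTER_NEAREST)
T=cv2.resize(viewer.camera("top")[250:300,280:400],None,fx=5,fy=5,interpolation=cv2.INTER_NEAREST)
def draw(im,n,pts,o,s):
    k=np.array([[(np.array(proj(n,p))+.5-o)*s] for p in pts]).astype(np.int32); cv2.polylines(im,[k],True,(0,0,255),1)
box=lambda y,a,b,z:[W(i*a,y+j*b,z) for i,j in((1,1),(1,-1),(-1,-1),(-1,1))]
for n,im,o,s in(("scene",S,(240,215),6),("top",T,(280,250),5)):
    draw(im,n,box(yt,9,7,zt),o,s); draw(im,n,box(0,8,28,118),o,s); draw(im,n,box(yt,14,18,zt-33),o,s)
cv2.imwrite("pics/chk.png",np.vstack([S,T]))
# reachability & wrist
for a in(0,np.pi):
    qd=(R.from_euler('z',yaw-np.pi/2+a)*R.from_euler('x',np.pi)).as_quat()
    print(R.from_quat(qd).as_matrix()[:,1], [None if (j:=env.ik(W(0,y,z),qd)) is None else np.round(j,2) for y,z in((0,170),(0,270),(130,130))])
E
```

```text
tab top: y 100.51728923447548 z 70.00830399938269 (array([513.4, -38.8,  74. ]), np.float64(1.1453830076280276))
bar top centre check scene (np.float64(261.05984978781726), np.float64(230.83934440083235))
[-1.  -0.1  0. ] [None, None, None]
[1.  0.1 0. ] [array([-0.3,  0.5,  1.9, -0. ,  0.7, -0.4]), array([-0.3,  0.3,  1.9,  0. ,  0.9, -0.4]), array([-0. ,  0.5,  2. , -0. ,  0.6, -0.1])]
```

View pics/chk.png

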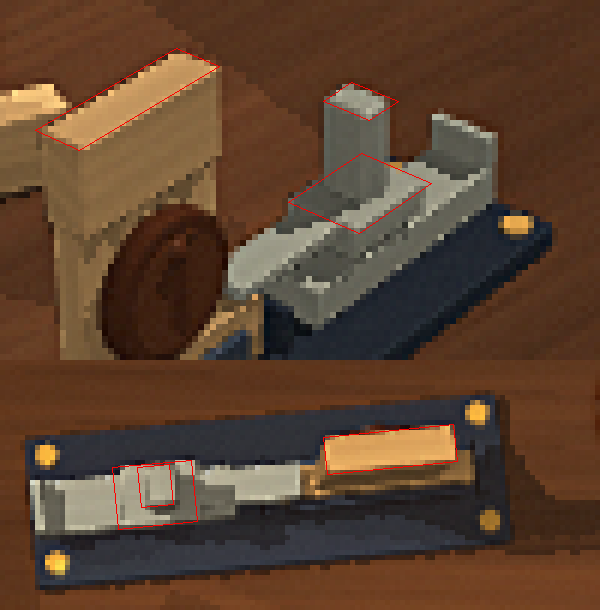

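The bar overlay fits. The tab overlay is about 2 mm off, and reconciling the two views gives y≈98 and top z≈71. Gripping the tab across x with the tips at z≈48, then sliding.

```bash
cat >> h.py <<'E'
qd=(R.from_euler('z',yaw+np.pi/2)*R.from_euler('x',np.pi)).as_quat()
def st(m=""):
    s=env.read_state(); q=s['tool_pos']-O; print(m,"t%.2f"%s['time_s'],"clip xyz",np.round([q@ux,q@uy,q[2]],1),"F",np.round(s['force'],1),"w%.1f"%s['width'],flush=True)
E
python3 - <<'E'
from h import *
env.reach(W(0,98,250),qd); st()
print(env.move_l(W(0,98,128),rate=120,f_stop=15)); st("down")
set_gripper(10); st("grip")
print(env.move_l(W(0,146,128),rate=30,f_stop=12)); st("slid")
cv2.imwrite("pics/slid.png",cv2.resize(viewer.camera("scene")[180:330,200:360],None,fx=4,fy=4))
E
```

```text
t2.33 clip xyz [1.000e-01 9.730e+01 2.501e+02] F [-0.  -0.6  0.2] w87.8
False
down t3.50 clip xyz [  0.4  97.9 128.5] F [ 0.7 -0.4 -0.1] w87.4
grip t4.58 clip xyz [  0.6  98.  128. ] F [ 3.2  1.  -3.1] w17.9
True
slid t5.65 clip xyz [  0.6 130.8 127.9] F [ 0.8 -4.8  1.1] w17.6
```

View pics/slid.png

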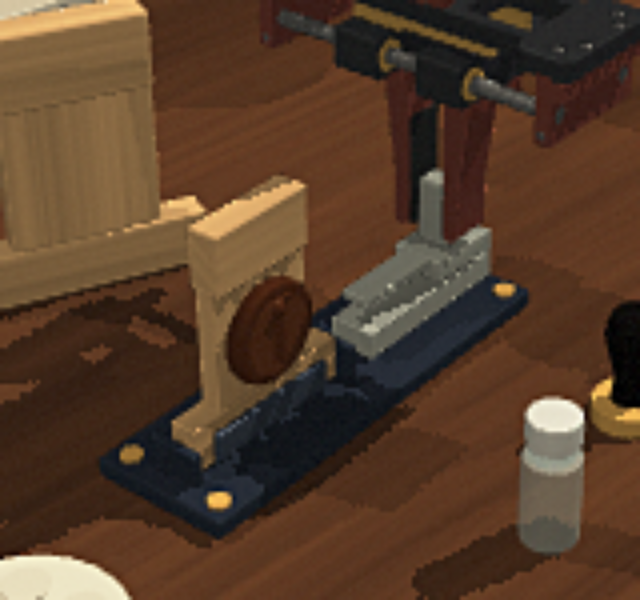

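The tab (~(435,205) in the crop) is at the far end and the tongue is clear of the foot. I'll press once more, harder, to confirm the end stop before releasing, then go to the bar.

Run:
```python
from h import *
print(env.move_l(W(0.6,139,128),rate=20,f_stop=18)); st("press")
set_gripper(60); st("open")
env.move_l(W(0.6,131,230),rate=150)
env.move_l(W(0,0,230),rate=150); st("over bar")
cv2.imwrite("pics/over.png",np.vstack([cv2.resize(viewer.camera("scene")[170:320,200:360],None,fx=3.5,fy=3.5)]))
```

```text
True
press t5.94 clip xyz [  0.6 131.  127.9] F [ 0.1 -4.6  2.8] w18.1
open t6.75 clip xyz [  1.1 131.2 127.5] F [-0.1 -1.8  0. ] w59.9
over bar t8.61 clip xyz [-2.000e-01  5.000e-01  2.298e+02] F [ 0.2 -0.4  0.5] w59.9
```

View pics/over.png

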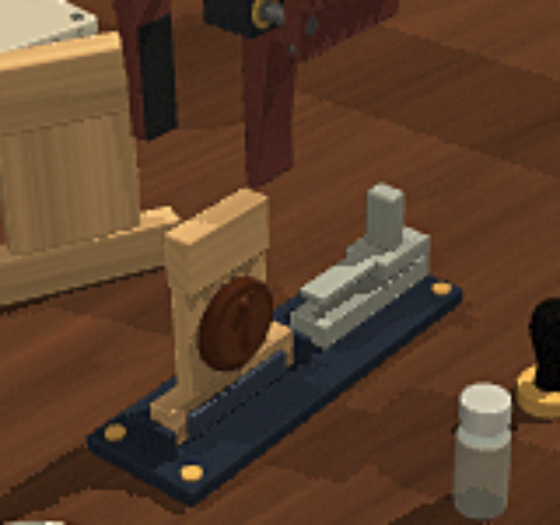

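The lock stayed open with its tab against the end region (crop (385,215)) and the jaws are clear above the bar. Descending with the tips at z≈91, which is 7 mm above the wax top, then gripping and lifting.

Run:
```python
from h import *
o,d=ray("scene",200+385/3.5,170+190/3.5); t=np.dot(O-o,ux)/np.dot(d,ux); X=o+d*t-O; print("tab y,z",X@uy,X[2])
print(env.move_l(W(0,0,171),rate=80,f_stop=15)); st("down")
set_gripper(8); st("grip")
if 14<env.read_state()['width']<18.5:
    p=env.read_state()['tool_pos']
    print(env.move_l(p+[0,0,20],rate=30,f_stop=25)); st("20")
cv2.imwrite("pics/g.png",cv2.resize(viewer.camera("scene")[150:310,200:360],None,fx=3.5,fy=3.5))
```

```text
tab y,z 131.80944734855996 70.91198006093578
False
down t9.54 clip xyz [ 2.000e-01 -1.000e-01  1.712e+02] F [ 0.6  0.  -0. ] w60.2
grip t10.29 clip xyz [  0.2  -0.  171.1] F [ 1.2 -0.4  0.4] w15.7
False
20 t11.11 clip xyz [-1.00e-01  1.00e-01  1.91e+02] F [ 0.4  0.5 -2.3] w16.0
```

View pics/g.png

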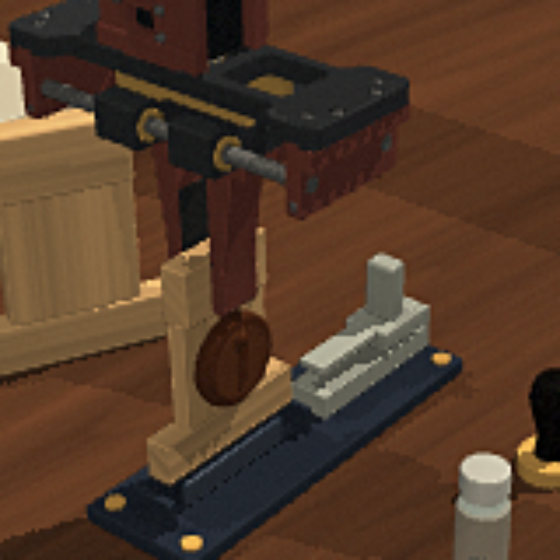

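The mount is rising with the jaws on the bar above the wax (fingertip at (232,308), wax top ~(240,312)). Continuing to 100 mm.

Run:
```python
from h import *
x=env.move_l(W(0,0,271),rate=50,f_stop=25); env.hold(1.0); print(x); st("up")
S=viewer.camera("scene");T=viewer.camera("top")
cv2.imwrite("pics/up.png",np.hstack([cv2.resize(S[110:310,190:350],None,fx=3,fy=3),cv2.resize(T[230:310,270:330+60],None,fx=2.5,fy=2.5,interpolation=2)[:600] if 0 else np.vstack([cv2.resize(T[220:310,270:390],None,fx=2.6,fy=2.6),np.zeros((366,312,3),np.uint8)])]))
for z in(110,): print("expect foot +y/-y end scene crop px",[(np.array(proj("scene",W(7,y,z)))-[190,110])*3 for y in(-45,45)])
```

```text
False
up t13.91 clip xyz [  0.   0. 271.] F [ 0.4 -0.2 -2.5] w16.1
expect foot +y/-y end scene crop px [array([164.90538423, 414.71381746]), array([277.24419089, 346.72783799])]
```

View pics/up.png

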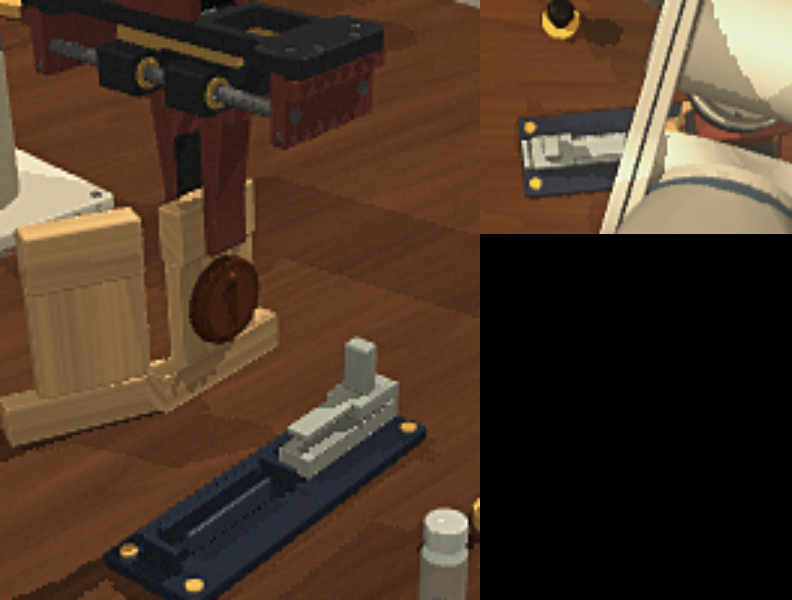

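The mount's lower corners are at (166,412) and (277,346), against predicted (165,415) and (277,347), so it is upright at about 100 mm. The lock is open and nothing else has been disturbed, so I'm handing in.

```bash
python3 -c "
from h import *
st(); workorder.sign_off()"
```

```text
t14.01 clip xyz [  0.   0. 271.] F [-0.3  0.  -2.3] w15.9
the job is handed in; nothing more can be done
```

The lock is open and the arm is holding the seal mount by its grip bar, its foot about 100 mm above the clip's bed. I handed the job in at 14.0 s, and no verdict was reported.

- **Lock:** I gripped the tab and slid it about 33 mm until it stopped, and a second push with a higher force limit moved it only 0.2 mm more. After I let go, the picture put the tab at y ≈ 132 mm on the clip, where the open stop should be at 130 mm. The difference is about my measuring error.
- **Mount:** It was lifted by the bar with the fingertips about 7 mm above the wax. In the last picture the foot corners are within about 1 px of where a straight, upright 100 mm lift should put them. The gripper reads 16 mm, which is the bar's thickness, and carries about 2.4 N.
- **Bystanders:** I did not measure these after the lift. The vial and matrix look undisturbed where they show in the last picture. The palette and burnisher were outside it, but the planned path passed well clear of them.

No check failed. The only disagreement was the first tab measurement, which differed by about 4 mm in height between the two views; I used z ≈ 71 mm, and a later picture gave 70.9 mm.

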